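# Hang the lopsided supply caddy over the rail

### The job

Hang the two-pocket supply caddy over the steel rail so that it straddles the bar, one pocket on each side, and hangs level. What is in its bottle and tub makes it lopsided and cannot be seen, so first lift it just clear of the table by its handle to feel which way it drops, shift the grip along the handle until it comes up balanced, then carry it level and set it down gently with that grip right over the bar before letting go. Bottle and tub stay in their pockets, and nothing else on the table is to be moved.

Things in the scene. Friction and masses are not known exactly. Their poses are not given: they have to be found in the camera images.
- caddy: Loose teal sheet-steel caddy, 222 mm long (x), 56 mm wide (y), 172 mm high, 0.28 kg empty, 0.35 to 0.85 kg loaded. Two square open pockets (62 mm high) centred at x = +83 and -83 mm hang from a flat bridge plate with a handle. Its balance point is unmarked: in x it may lie up to 36 mm from the middle, to either side. Origin: centre of its underside; z up. Starts standing on the table.
- caddy_handle (a point): Middle of the caddy's handle, 166 mm above the caddy's origin: a smooth 12 mm round steel rod along the caddy's x axis, straight for 36 mm to either side of this point, then bent down to legs at x = +46 and -46 mm; 46 mm of free height between rod and bridge plate. Axes as the caddy's.
- caddy_bridge (a point): Centre of the rubber-lined underside of the caddy's bridge plate, 108 mm above the caddy's origin: the face that rests on the bar. The plate is 46 mm wide (y) and 6 mm thick; the clear span under it, between the upright plates that carry the pockets, runs from x = -53 to +53 mm. Axes as the caddy's.
- bottle: Loose opaque blue bottle with white cap, 46 mm in diameter, 122 mm high, standing in one of the two pockets (either one). Full, part full or empty: 0.04 to 0.2 kg. Origin: centre of its underside.
- tub: Loose white tub of small hardware with green lid, 48 mm in diameter, 70 mm high, standing in the other pocket. Full, part full or empty: 0.05 to 0.33 kg. Origin: centre of its underside.
- rail: Fixed bent-tube steel rail on the table: a straight level bar along its y axis, 22 mm in diameter, its top 135 mm above the table, straight for 110 mm to either side of the middle, carried by two legs at y = +140 and -140 mm with 48 mm flanges. Origin: middle of the rail at table height; z up.
- rail_top (a point): Middle of the bar, on its top line, 135 mm above the table. Axes as the rail's: y along the bar, x across it.
- phone: Loose black phone, 148 x 72 x 9 mm, lying flat; to be left alone. Origin: centre of its underside.
- tape: Loose blue roll of tape, 84 mm in diameter, 24 mm high, lying flat; to be left alone. Origin: centre of its underside.
- mouse: Loose black computer mouse, 108 x 60 x 36 mm; to be left alone. Origin: centre of its underside.
- multimeter: Loose multimeter in a green holster, 195 x 92 x 50 mm, lying flat; to be left alone. Origin: centre of its underside.

How it is judged:
On the way, in this order (a step that is already met when the one before it is completed fails the run):
1. the caddy is held up clear of the table, level within 8 degrees (height (world z) of caddy above 0.03 m and angle between caddy's own z axis and vertical below 0.14 rad and contact force between the fingers and caddy above 2 N), for 0.3 s.
2. the bar takes weight under the bridge while the handle is still held, the grip within 12 mm of straight over the bar (contact force between caddy and rail above 1.5 N and contact force between the fingers and caddy above 2 N and z of caddy_bridge in the frame of rail_top between -0.012 and 0.015 m and x of the grasp point in the frame of rail_top between -0.012 and 0.012 m), for 0.1 s.
At the end, for the whole second after the job is handed in: The caddy hangs by its bridge plate on the bar alone, one pocket on each side, level within 8 degrees, within 100 mm of the middle of the bar and square across it within 23 degrees, bottle and tub still in their pockets, released and at rest (angle between caddy's own z axis and vertical below 0.14 rad and contact force between caddy and rail above 1.5 N and z of caddy_bridge in the frame of rail_top between -0.015 and 0.015 m and x of caddy_bridge in the frame of rail_top between -0.055 and 0.055 m and y of caddy_bridge in the frame of rail_top between -0.1 and 0.1 m and angle between the x axis of caddy and the x axis of rail, either way round below 0.4 rad and distance between each of bottle, tub and caddy below 0.095 m and linear speed of caddy below 0.03 m/s and angular speed of caddy below 0.3 rad/s); the robot touches nothing.
It fails at once if the caddy tips more than 20 degrees (angle between caddy's own z axis and vertical above 0.35 rad).
It fails at once if the caddy is banged on the bar (over 40 N) (contact force between caddy and rail above 40 N).
It fails at once if the phone, tape, mouse or multimeter is moved more than 15 mm (distance of any of phone, tape, mouse, multimeter from where it was at the start of the episode above 0.015 m).
It also fails if it takes over 72 s, if anything falls off the work surface, if the arm or the gripper's body presses on something with over 40 N, if the wrist force passes 120 N, or if a joint passes its speed limit or range.

### The arm

A 7-joint arm with a two-finger parallel gripper is mounted at the origin on the work surface. World frame = base frame: x ahead of the robot, y to its left, z up, the work surface at z = 0. Lengths are in m, angles in rad, forces in N, time in s.
With the tool pointing down it reaches from about 0.35 to 0.9 m from the base axis. Payload 8.1 kg.
Tool frame: the origin (TCP) lies midway between the tips of the shut fingers; the grasp point (between the pads) lies 19 mm behind it; z points along the fingers, y is the line along which they close (so a half turn about z gives the same grasp; the last joint's range is limited). The gripper opens to 92 mm and grips with 3 to 60 N. Pads are 19 mm wide; open, the fingers measure 130 mm over their backs; the gripper's body (75 mm by 190 mm) begins 47 mm behind the grasp point.
Start: joints at [1.141, 0.434, 0.025, 1.573, -0.012, 1.134, -0.075], TCP at [0.201, -0.592, 0.227] pointing down, gripper open.
Joint ranges: [-2.62, 2.62], [-0.44, 2.09], [-1.27, 1.32], [0.08, 2.57], [-1.32, 4.46], [0.12, 2], [-2.74, 2.74]. Speed limits (rad/s): [2.22, 2.22, 3.01, 3.01, 3.14, 3.14, 3.14].

### API

Orientations are given as a rotation vector (axis times angle).
In Python, from cell import arm gives the robot as it stands.
- The arm moves only by the tool move_arm, never from a script. Its argument "motion" is a list of rows, each an object of numbers: "tx", "ty", "tz": the shift along the tool's x, y, z normalised to -1 to 1, where 1 is 1000 mm; "twist": the turn about the tool's z normalised to -1 to 1, where 1 is pi/2 rad. In form: [{"tx": .., "ty": .., "tz": .., "twist": ..}, ...]. A call has 1 to 12 rows; each row shifts and turns the commanded pose from where the row before left it, along the tool's axes as they then stand; what a row does not reach is not made up. A row lasts 1/10 s, in which the tool goes at most 50 mm and 8.59 degrees, less where a joint would pass 70% of its speed; a pose out of reach is approached as far as the arm can. A call with a number of a shift or a turn outside -1 to 1 is refused whole. A call with a gripper value outside its range is refused whole. "gripper" is the gripper's target within -1 to 1 (shut at 1, half-way at 0, fully open at -1), set as the call begins (left out, the last holds). The fingers move at their own pace and stop on an object; "squeeze" is the grip in N (left out, the last holds). Time passes only in rows, so rows that do not move let the fingers close. It gives the time, the measured TCP pose, the force, the opening and the grip force at its end, in the units of the state.
- arm.observe(): the state, without advancing time (a new reading comes with each control period).
- arm.get_image(name): name is "scene" or "top" or "wrist"; returns the picture (384x512x3 uint8, red, green, blue); there is no depth.
- arm.calibration(name): a dict with "K" (3x3 intrinsics, pixels), "T" (4x4, takes a point from camera to world coordinates). Camera axes: x right, y down, z forward; pixel columns grow to the right and rows downward; lengths in m; the calibration is good to about 2 mm. The wrist camera is an equidistant fisheye: a pixel r from the principal point sees the ray r / f radians off the axis. A picture is of the moment at which its call begins: read the wrist's pose just before it. calibration takes no time and is no camera call; for the wrist camera it gives the pose at the moment of the call.
- arm.sign_off(): hands the job in; it is judged then, once.
Trained networks look in the newest picture that a camera, given by its name, has taken for a name from the list of things; names that differ only in an ending like _2 or _b are one class to them, and where a whole thing is asked for, a point or a joint stands for the part that bears it (a point fixed in the world has none). Each returns a list of dicts, best first, with "conf" (0 to 1); they miss things now and then, are a little off and sometimes report something else, mostly with a low value. They report only what shows in the picture. A call takes as long as a camera call.
- arm.look_for(camera, query): "point" ([column, row] as shares, 0 to 1, of the picture: columns of its width, rows of its height, amid what is visible of it).
- arm.regions_of(camera, query): "region" (384x512 bool, what is visible of it) and "point" ([column, row] as shares, 0 to 1, of the picture: columns of its width, rows of its height, amid what is visible of it).
- arm.place_of(camera, query): "point" ([column, row] as shares, 0 to 1, of the picture: columns of its width, rows of its height: a listed point, or the origin of a listed thing).
The state is a dict: "clock": time; "joints": joint angles; "dq": joint speeds; "joint_efforts": joint torques, N m; "position": TCP position; "ee_rot": TCP orientation; "force": force on the tool from outside, world axes, zero at the start; "ft_torque": the same for the moment, N m; "width": opening from 0.0 (shut) to 1.0 (fully open); "gripper_force": force on a finger pad.
Only numpy, scipy, OpenCV 4.12 (cv2) and the standard library are available. Lean on these libraries where they do the work, as an engineer would, in place of code of your own. Each camera call takes 0.05 s, during which the arm holds its last target. There are 200 camera calls.

## Working session

There is one attempt and no reset: what is moved stays moved. The work goes in short steps, Python scripts to look and compute and a tool call to move; the robot and the scene stay as the last step left them, time stands still between calls to the robot, and variables do not carry over. Pictures are saved under pics/ and viewed, at most 10 in all, crops included, and the job is handed in when it is done.

Besides the shell and the picture viewer there is one more tool, called as name([rows], argument=value, ...), one row to a line, values as JSON. move_arm: Moves the arm, as the interface text tells. Scaled input: -1 to 1 covers 1000 mm each way for a shift and pi/2 rad each way for a turn. Its arguments: {"type":"object","properties":{"motion":{"type":"array","items":{"type":"object","properties":{"tx":{"type":"number"},"ty":{"type":"number"},"tz":{"type":"number"},"twist":{"type":"number"}}}},"gripper":{"type":"number"},"squeeze":{"type":"number"}},"required":["motion"]}

```bash
mkdir -p pics; cat > h.py <<'E'
import numpy as np, cv2
from cell import arm
from scipy.spatial.transform import Rotation as R
def ray(cam,pt):
    c=arm.calibration(cam);K=np.array(c["K"]);T=np.array(c["T"])
    u,v=pt[0]*512,pt[1]*384
    a,b=(u-K[0,2])/K[0,0],(v-K[1,2])/K[1,1]
    if cam=="wrist":
        r=np.hypot(a,b); d=np.array([a/r*np.sin(r),b/r*np.sin(r),np.cos(r)]) if r>0 else np.array([0,0,1.])
    else: d=np.array([a,b,1.])
    d=T[:3,:3]@d
    return T[:3,3],d/np.linalg.norm(d)
def atz(cam,pt,z):
    o,d=ray(cam,pt); return o+d*(z-o[2])/d[2]
def tri(rs):
    A=sum(np.eye(3)-np.outer(d,d) for o,d in rs); b=sum((np.eye(3)-np.outer(d,d))@o for o,d in rs)
    return np.linalg.solve(A,b)
def save(cam,n):
    im=arm.get_image(cam); cv2.imwrite(f"pics/{n}.png",im[:,:,::-1]); return im
E
python3 - <<'E'
from h import *
a=save("scene","s0");b=save("top","t0")
cv2.imwrite("pics/a.png",np.hstack([a,b])[:,:,::-1][:, :].copy() if 0 else cv2.resize(np.vstack([a,b])[:,:,::-1],(400*1,600)))
np.set_printoptions(precision=4,suppress=True)
s=arm.observe();print(s["clock"],s["position"],s["ee_rot"],R.from_rotvec(s["ee_rot"]).as_matrix(),s["force"])
Z=dict(caddy=0,caddy_handle=.166,caddy_bridge=.108,bottle=.004,tub=.004,rail=0,rail_top=.135,phone=0,tape=0,mouse=0,multimeter=0)
for q,z in Z.items():
    rs=[]
    for c in("scene","top"):
        r=arm.place_of(c,q)
        if r: rs.append(ray(c,r[0]["point"]));print(q,c,r[0]["conf"],np.round(r[0]["point"],3),atz(c,r[0]["point"],z))
    if len(rs)==2: print("   tri",tri(rs))
print(arm.observe()["clock"])
E
```

```text
0.1 [ 0.2004 -0.5915  0.226 ] [-3.0983 -0.5107  0.0006] [[ 0.9471  0.321  -0.0006]
 [ 0.321  -0.9471  0.0014]
 [-0.0001 -0.0015 -1.    ]] [-0.2149 -0.1086 -0.3821]
caddy scene 0.62 [0.348 0.444] [ 0.517  -0.3105  0.    ]
caddy top 0.3 [0.285 0.661] [0.2744 0.3865 0.    ]
   tri [0.5181 0.2163 0.3998]
caddy_handle scene 0.94 [0.342 0.334] [ 0.5143 -0.291   0.166 ]
caddy_handle top 0.85 [0.724 0.425] [ 0.5218 -0.2806  0.166 ]
   tri [ 0.5206 -0.2782  0.1744]
caddy_bridge top 0.59 [0.718 0.432] [ 0.5204 -0.286   0.108 ]
bottle scene 0.71 [0.322 0.491] [ 0.5973 -0.2467  0.004 ]
bottle top 0.67 [0.68  0.378] [ 0.5948 -0.2523  0.004 ]
   tri [ 0.5952 -0.2532 -0.0011]
tub top 0.57 [0.715 0.502] [ 0.445  -0.3031  0.004 ]
rail top 0.57 [0.362 0.449] [0.5243 0.2587 0.    ]
rail_top scene 0.95 [0.575 0.635] [0.5217 0.2593 0.135 ]
rail_top top 0.91 [0.34 0.43] [0.5355 0.2682 0.135 ]
   tri [0.5325 0.2672 0.1487]
phone scene 0.93 [0.38  0.628] [ 0.6367 -0.001   0.    ]
phone top 0.66 [0.52  0.344] [0.6438 0.0011 0.    ]
   tri [0.6408 0.0025 0.0057]
tape scene 0.69 [0.529 0.533] [0.3822 0.0073 0.    ]
tape top 0.63 [0.517 0.541] [0.4078 0.0127 0.    ]
   tri [0.4016 0.0181 0.0183]
mouse scene 0.78 [0.489 0.385] [ 0.2501 -0.2727  0.    ]
mouse top 0.71 [0.696 0.668] [ 0.2482 -0.266   0.    ]
   tri [ 0.2507 -0.267   0.0031]
multimeter scene 0.74 [0.568 0.635] [0.4395 0.1628 0.    ]
multimeter top 0.72 [0.284 0.667] [0.2667 0.3883 0.    ]
   tri [0.3896 0.2879 0.1165]
1.2
```

View pics/t0.png

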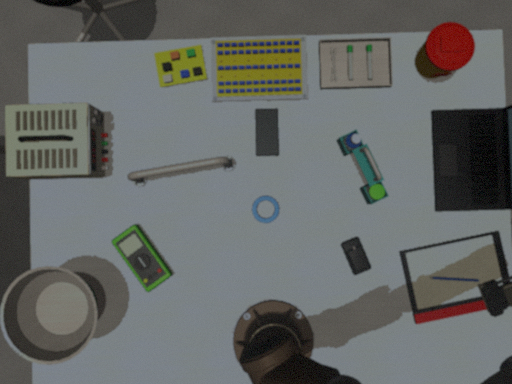

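View pics/s0.png

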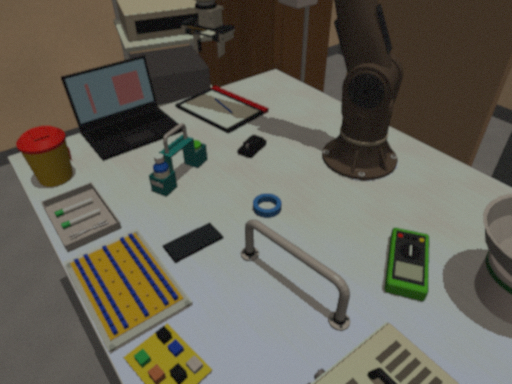

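move_arm([
  {"tz": -0.04},
  {"tz": -0.03, "tx": 0.03, "ty": -0.01},
  {"tx": 0.041, "ty": -0.02},
  {"tx": 0.041, "ty": -0.02},
  {"tx": 0.041, "ty": -0.02},
  {"tx": 0.041, "ty": -0.02},
  {"tx": 0.041, "ty": -0.02},
  {"tx": 0.041, "ty": -0.02},
  {"tx": 0.041, "ty": -0.02},
  {"tx": 0.041, "ty": -0.02},
  {"tx": 0.041, "ty": -0.02},
  {},
], gripper=-0.4, squeeze=25)

```text
invalid input
```

```bash
python3 - <<'E'
from h import *
np.set_printoptions(precision=4,suppress=True)
s=arm.observe();print(s["clock"],s["position"],s["dq"],R.from_rotvec(s["ee_rot"]).as_matrix(),s["width"])
w=save("wrist","w0")
for q,z in dict(caddy_handle=.166,caddy_bridge=.108,bottle=.004,tub=.004).items():
    for r in arm.place_of("wrist",q)[:2]: print(q,r["conf"],np.round(r["point"],3),atz("wrist",r["point"],z))
save("top","t1")
for q,z in dict(bottle=.12,tub=.07).items():
    for r in arm.look_for("wrist",q)[:1]: print("look",q,r["conf"],np.round(r["point"],3),atz("wrist",r["point"],z))
for r in arm.regions_of("top","rail")[:1]:
    m=r["region"]; ys,xs=np.nonzero(m);P=np.array([atz("top",[(x+.5)/512,(y+.5)/384],.124)[:2] for x,y in zip(xs,ys)])
    (cx,cy),wh,an=cv2.minAreaRect(P.astype(np.float32)); print("rail rect",cx,cy,wh,an, P.mean(0))
E
```

```text
1.2 [ 0.2006 -0.592   0.2268] [ 0.     -0.0001 -0.0014 -0.0002 -0.001  -0.0011  0.0007] [[ 0.9471  0.3209 -0.    ]
 [ 0.3209 -0.9471 -0.0001]
 [-0.      0.     -1.    ]] 0.9979492442715182
rail rect 0.520393967628479 0.2481650710105896 (0.048117008060216904, 0.30636584758758545) 8.709803581237793 [0.5259 0.2512]
```

View pics/w0.png

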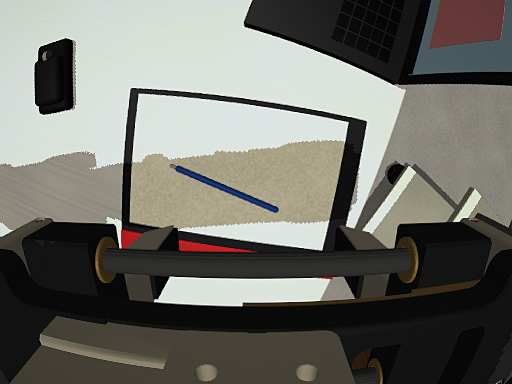

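The wrist picture shows only the clipboard (pen from (172,166) to (277,210)) because the move was refused. I'll resend it with every key filled in.

move_arm([
  {"tx": 0, "ty": 0, "tz": -0.04, "twist": 0},
  {"tx": 0.03, "ty": -0.01, "tz": -0.03, "twist": 0},
  {"tx": 0.041, "ty": -0.02, "tz": 0, "twist": 0},
  {"tx": 0.041, "ty": -0.02, "tz": 0, "twist": 0},
  {"tx": 0.041, "ty": -0.02, "tz": 0, "twist": 0},
  {"tx": 0.041, "ty": -0.02, "tz": 0, "twist": 0},
  {"tx": 0.041, "ty": -0.02, "tz": 0, "twist": 0},
  {"tx": 0.041, "ty": -0.02, "tz": 0, "twist": 0},
  {"tx": 0.041, "ty": -0.02, "tz": 0, "twist": 0},
  {"tx": 0.041, "ty": -0.02, "tz": 0, "twist": 0},
  {"tx": 0.041, "ty": -0.02, "tz": 0, "twist": 0},
  {"tx": 0, "ty": 0, "tz": 0, "twist": 0},
], gripper=-0.4, squeeze=25)

```text
clock: 2.85
position: [0.5223, -0.2768, 0.2966]
ee_rot: [-3.094, -0.526, -0.005]
force: [0.5, 0.3, -0.8]
width: 0.699
gripper_force: 0.0
```

```bash
python3 - <<'E'
from h import *
np.set_printoptions(precision=4,suppress=True)
s=arm.observe();print(s["clock"],s["position"],s["dq"],R.from_rotvec(s["ee_rot"]).as_matrix(),s["width"])
w=save("wrist","w1")
for q,z in dict(caddy_handle=.166,caddy_bridge=.108,bottle=.004,tub=.004).items():
    for r in arm.place_of("wrist",q)[:2]: print(q,r["conf"],np.round(r["point"],3),atz("wrist",r["point"],z))
for q,z in dict(bottle=.126,tub=.074).items():
    for r in arm.look_for("wrist",q)[:1]: print("look",q,r["conf"],np.round(r["point"],3),atz("wrist",r["point"],z))
E
```

```text
2.85 [ 0.5223 -0.2768  0.2966] [ 0.0601 -0.0172  0.0789  0.0281  0.0281  0.0076  0.0746] [[ 0.9438  0.3305  0.0023]
 [ 0.3305 -0.9438  0.0037]
 [ 0.0034 -0.0027 -1.    ]] 0.6985281845484653
caddy_handle 0.73 [0.518 0.51 ] [ 0.5171 -0.2925  0.166 ]
caddy_bridge 0.83 [0.515 0.466] [ 0.5218 -0.292   0.108 ]
bottle 0.71 [0.509 0.291] [ 0.5993 -0.2637  0.004 ]
tub 0.96 [0.517 0.577] [ 0.4387 -0.3262  0.004 ]
tub 0.4 [0.153 0.472] [0.4003 0.0049 0.004 ]
look bottle 0.91 [0.499 0.289] [ 0.5932 -0.2585  0.126 ]
look tub 0.65 [0.514 0.624] [ 0.4348 -0.3229  0.074 ]
```

View pics/w1.png

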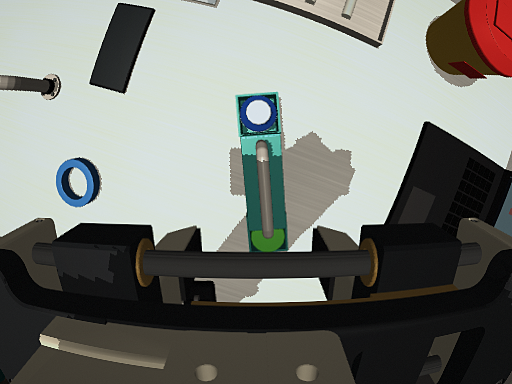

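The wrist picture shows the bottle (258,112), the rod from about (262,148) to (268,237), and the tub lid (268,240).

```bash
python3 - <<'E'
from h import *
np.set_printoptions(precision=4,suppress=True)
im=cv2.imread("pics/w1.png")
for y in (165,180,195,210,225): print(y,[int(v) for v in im[y,252:282].astype(int).max(1)-im[y,252:282].astype(int).min(1)])
f=lambda u,v:atz("wrist",[u/512,v/384],.166)
p,q=f(262,165),f(267,225);print(p,q,np.degrees(np.arctan2(*(p-q)[1::-1])),f(262,147),f(268,238))
for u,v in((258,112),): print(atz("wrist",[u/512,v/384],.126))
E
```

```text
165 [52, 52, 51, 54, 44, 19, 16, 15, 13, 15, 18, 18, 16, 17, 15, 16, 11, 34, 57, 53, 53, 52, 53, 51, 51, 51, 51, 52, 53, 57]
180 [52, 51, 51, 51, 54, 50, 7, 18, 15, 16, 15, 18, 19, 16, 15, 15, 15, 14, 33, 56, 53, 52, 52, 51, 52, 52, 52, 52, 51, 54]
195 [51, 51, 52, 52, 52, 53, 52, 17, 17, 14, 16, 16, 17, 19, 17, 17, 17, 15, 12, 32, 57, 53, 52, 52, 51, 52, 51, 52, 52, 52]
210 [53, 52, 52, 52, 51, 53, 53, 54, 29, 17, 14, 14, 16, 16, 19, 17, 16, 15, 16, 13, 29, 58, 51, 52, 51, 52, 50, 50, 51, 52]
225 [52, 51, 50, 53, 51, 51, 50, 53, 56, 43, 18, 16, 15, 15, 15, 17, 16, 15, 15, 15, 11, 28, 56, 53, 50, 51, 51, 50, 51, 50]
[ 0.5439 -0.282   0.166 ] [ 0.4869 -0.307   0.166 ] 23.60306625373807 [ 0.5607 -0.2764  0.166 ] [ 0.4736 -0.3127  0.166 ]
[ 0.5932 -0.2615  0.126 ]
```

```bash
python3 - <<'E'
from h import *
np.set_printoptions(precision=4,suppress=True)
im=save("wrist","w2").astype(int)
s=arm.observe();print(s["clock"],s["position"],R.from_rotvec(s["ee_rot"]).as_matrix()[:,0])
for q,z in dict(caddy_handle=.166,caddy_bridge=.114,bottle=.004).items():
    for r in arm.place_of("wrist",q)[:1]: print(q,r["conf"],np.round(r["point"],3),atz("wrist",r["point"],z))
pts=[]
for y in range(160,236,5):
    sat=im[y,245:290].max(1)-im[y,245:290].min(1); x=np.nonzero(sat<25)[0]
    pts.append([*atz("wrist",[(245+x.mean()+.5)/512,(y+.5)/384],.166)[:2],len(x)])
pts=np.array(pts);print(pts[[0,-1]],pts[:,2]);g=np.polyfit(pts[:,0],pts[:,1],1);print(np.degrees(np.arctan(g[0])), [(x,np.polyval(g,x)) for x in (.51,.515,.52)])
# rod ends: low-saturation extent along column
for u in range(258,272,3): 
    c=im[130:250,u]; print(u,130+np.nonzero((c.max(1)-c.min(1))<25)[0][[0,-1]])
E
```

```text
3.25 [ 0.5167 -0.2851  0.2968] [ 0.9478  0.319  -0.0002]
caddy_handle 0.8 [0.5   0.486] [ 0.5217 -0.2828  0.166 ]
caddy_bridge 0.66 [0.506 0.45 ] [ 0.5281 -0.2842  0.114 ]
bottle 0.57 [0.494 0.276] [ 0.605  -0.2496  0.004 ]
[[ 0.5513 -0.2874 25.    ]
 [ 0.4828 -0.3289  7.    ]] [25. 25. 25. 24. 24. 23. 23. 23. 22. 21. 20. 20. 19. 20. 10.  7.]
24.638194745061455 [(0.51, np.float64(-0.30482832903058915)), (0.515, np.float64(-0.3025351172816451)), (0.52, np.float64(-0.3002419055327011))]
258 [134 249]
261 [149 249]
264 [183 249]
267 [217 249]
270 [246 249]
```

```bash
python3 - <<'E'
from h import *
im=cv2.imread("pics/w2.png").astype(int); pts=[]
for y in range(155,221,5):
    sat=im[y].max(1)-im[y].min(1); x=[u for u in range(248,273) if sat[u]<25]
    runs=np.split(np.array(x),np.nonzero(np.diff(x)>1)[0]+1); r=min(runs,key=lambda r:abs(len(r)-13)); pts.append([*atz("wrist",[(r.mean()+.5)/512,(y+.5)/384],.166)[:2]]); print(y,r[0],r[-1],np.round(pts[-1],4))
pts=np.array(pts);g=np.polyfit(pts[:,0],pts[:,1],1);print(np.degrees(np.arctan(g[0])),np.polyval(g,.5217))
E
```

```text
155 254 256 [ 0.5513 -0.2721]
160 250 261 [ 0.5468 -0.2742]
165 251 262 [ 0.5425 -0.2767]
170 251 262 [ 0.5378 -0.2783]
175 252 263 [ 0.5333 -0.2808]
180 252 263 [ 0.5286 -0.2824]
185 253 264 [ 0.5241 -0.285 ]
190 253 264 [ 0.5193 -0.2866]
195 254 265 [ 0.5148 -0.2892]
200 254 265 [ 0.5099 -0.2909]
205 255 265 [ 0.5051 -0.2931]
210 255 266 [ 0.5003 -0.2952]
215 255 266 [ 0.4952 -0.297 ]
220 256 267 [ 0.4905 -0.2997]
24.064205427228483 -0.28565793524088257
```

move_arm([
  {"tx": 0.0045, "ty": 0.002, "tz": 0.02, "twist": -0.06},
  {"tx": 0, "ty": 0, "tz": 0.04, "twist": 0},
  {"tx": 0, "ty": 0, "tz": 0.04, "twist": 0},
  {"tx": 0, "ty": 0, "tz": 0.03, "twist": 0},
  {"tx": 0, "ty": 0, "tz": 0.02, "twist": 0},
  {"tx": 0, "ty": 0, "tz": 0, "twist": 0},
  {"tx": 0, "ty": 0, "tz": 0, "twist": 0},
  {"tx": 0, "ty": 0, "tz": 0, "twist": 0},
], gripper=-0.4, squeeze=25)

```text
clock: 4.2
position: [0.5234, -0.2849, 0.1483]
ee_rot: [3.071, 0.656, 0.003]
force: [0.4, -0.2, -0.5]
width: 0.701
gripper_force: 0.0
```

```bash
python3 - <<'E'
from h import *
np.set_printoptions(precision=4,suppress=True)
s=arm.observe();print(s["clock"],s["position"],R.from_rotvec(s["ee_rot"]).as_matrix(),s["force"],s["ft_torque"])
E
```

```text
4.2 [ 0.5234 -0.2849  0.1483] [[ 0.9127  0.4085  0.0023]
 [ 0.4085 -0.9127 -0.0011]
 [ 0.0017  0.0019 -1.    ]] [ 0.3989 -0.2222 -0.5151] [0.0026 0.0228 0.0013]
```

move_arm([
  {"tx": 0, "ty": 0, "tz": 0, "twist": 0},
  {"tx": 0, "ty": 0, "tz": 0, "twist": 0},
  {"tx": 0, "ty": 0, "tz": 0, "twist": 0},
  {"tx": 0, "ty": 0, "tz": 0, "twist": 0},
  {"tx": 0, "ty": 0, "tz": 0, "twist": 0},
  {"tx": 0, "ty": 0, "tz": 0, "twist": 0},
  {"tx": 0, "ty": 0, "tz": 0, "twist": 0},
], gripper=1, squeeze=40)

```text
clock: 4.9
position: [0.5225, -0.2844, 0.1467]
ee_rot: [3.072, 0.656, -0.0]
force: [-0.5, 0.5, 0.5]
width: 0.145
gripper_force: 0.4
```

```bash
python3 - <<'E'
from h import *
np.set_printoptions(precision=4,suppress=True)
s=arm.observe();print(s["clock"],s["position"],R.from_rotvec(s["ee_rot"]).as_matrix()[:,0],s["force"],s["ft_torque"],s["width"],s["gripper_force"])
E
```

```text
4.9 [ 0.5225 -0.2844  0.1467] [ 0.9127  0.4087 -0.    ] [-0.4645  0.5298  0.5304] [-0.1316 -0.105  -0.039 ] 0.14540157329977357 0.4032862186431885
```

move_arm([
  {"tx": 0, "ty": 0, "tz": 0, "twist": 0},
  {"tx": 0, "ty": 0, "tz": 0, "twist": 0},
  {"tx": 0, "ty": 0, "tz": 0, "twist": 0},
  {"tx": 0, "ty": 0, "tz": -0.003, "twist": 0},
  {"tx": 0, "ty": 0, "tz": -0.003, "twist": 0},
  {"tx": 0, "ty": 0, "tz": -0.003, "twist": 0},
  {"tx": 0, "ty": 0, "tz": 0, "twist": 0},
  {"tx": 0, "ty": 0, "tz": 0, "twist": 0},
  {"tx": 0, "ty": 0, "tz": 0, "twist": 0},
  {"tx": 0, "ty": 0, "tz": 0, "twist": 0},
], gripper=1, squeeze=40)

```text
clock: 5.9
position: [0.5223, -0.2843, 0.1556]
ee_rot: [-3.072, -0.656, 0.0]
force: [-0.4, 0.3, -4.1]
width: 0.118
gripper_force: 40.0
```

```bash
python3 - <<'E'
from h import *
np.set_printoptions(precision=4,suppress=True)
save("wrist","w3");a=save("scene","s3")
s=arm.observe();M=R.from_rotvec(s["ee_rot"]).as_matrix();print(s["clock"],s["position"],M[:,0],s["force"],s["ft_torque"],M.T@s["ft_torque"],s["width"],s["gripper_force"])
c=cv2.resize(a[110:210,120:250,::-1],None,fx=4,fy=4,interpolation=cv2.INTER_CUBIC)
w=cv2.imread("pics/w3.png"); w=cv2.resize(w,(533,400))
cv2.imwrite("pics/c3.png",c)
E
```

```text
6.0 [ 0.5224 -0.2844  0.1556] [ 0.9127  0.4086 -0.0001] [-0.1868 -0.423  -4.4422] [-0.0901 -0.0159 -0.0003] [-0.0888 -0.0223  0.0003] 0.1132859318028041 39.997758865356445
```

View pics/c3.png

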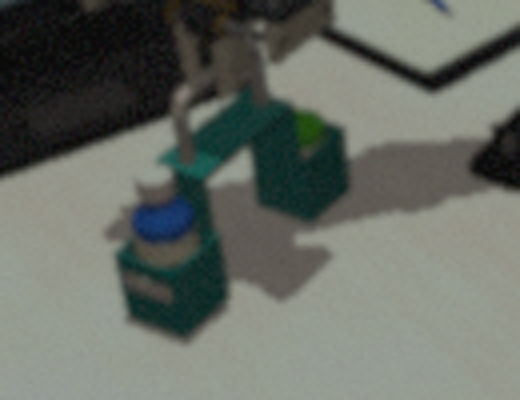

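The crop shows both pockets clear or nearly clear, with their bottom corners near crop pixels (180,340) and (310,222). I'll measure the tilt by registering this against the first picture.

```bash
cat >> h.py <<'E'
def shift(n0,n1,box):
    x0,y0,x1,y1=box
    a=cv2.imread(f"pics/{n0}.png");b=cv2.imread(f"pics/{n1}.png")
    t=cv2.resize(a[y0:y1,x0:x1],None,fx=5,fy=5,interpolation=cv2.INTER_CUBIC)
    m=10;w=cv2.resize(b[y0-m:y1+m,x0-m:x1+m],None,fx=5,fy=5,interpolation=cv2.INTER_CUBIC)
    r=cv2.matchTemplate(w,t,cv2.TM_CCOEFF_NORMED);_,v,_,p=cv2.minMaxLoc(r)
    return p[0]/5-m,p[1]/5-m,round(v,3)
def proj(cam,P):
    c=arm.calibration(cam);K=np.array(c["K"]);T=np.linalg.inv(np.array(c["T"]));q=K@(T[:3,:3]@P+T[:3,3]);return q[:2]/q[2]
E
python3 - <<'E'
from h import *
for n,box,P in (("bottle",(148,150,180,197),(.598,-.253,.05)),("tub",(184,136,210,168),(.446,-.32,.04))):
    P=np.array(P); print(n,shift("s0","s3",box),"px per 9mm up",proj("scene",P+[0,0,.009])-proj("scene",P),proj("scene",P))
E
```

```text
bottle (0.0, -2.2, 0.945) px per 9mm up [-0.45984741 -2.38219183] [161.46753558 175.74465202]
tub (0.1999999999999993, -2.4000000000000004, 0.934) px per 9mm up [-0.28151344 -2.27939257] [194.03217095 151.39486485]
```

move_arm([
  {"tx": 0, "ty": 0, "tz": 0, "twist": 0},
  {"tx": 0, "ty": 0, "tz": 0, "twist": 0},
  {"tx": 0, "ty": 0, "tz": 0, "twist": 0},
  {"tx": 0, "ty": 0, "tz": 0, "twist": 0},
  {"tx": 0, "ty": 0, "tz": 0, "twist": 0},
], gripper=1, squeeze=9)

```text
clock: 6.5
position: [0.5224, -0.2844, 0.1557]
ee_rot: [3.072, 0.656, -0.0]
force: [-0.4, -0.5, -4.7]
width: 0.12
gripper_force: 9.0
```

```bash
cat >> h.py <<'E'
def feel(n,k=4):
    np.set_printoptions(precision=3,suppress=True)
    S=[]
    for i in range(k):
        save("scene",n) if i==0 else arm.get_image("wrist")
        s=arm.observe();M=R.from_rotvec(s["ee_rot"]).as_matrix();S.append(np.r_[s["force"],M.T@np.array(s["ft_torque"])])
    print(s["clock"],np.array(s["position"]),M[:,0],"F,Ttool",np.mean(S,0),np.std(S,0),s["width"],s["gripper_force"])
E
python3 - <<'E'
from h import *
feel("s4")
for n,box in (("bottle",(148,150,180,197)),("tub",(184,136,210,168))): print(n,shift("s0","s4",box))
E
```

```text
6.7 [ 0.522 -0.284  0.156] [0.913 0.409 0.   ] F,Ttool [ 0.097 -0.009 -4.796 -0.022 -0.026 -0.021] [0.43  0.334 0.506 0.029 0.048 0.02 ] 0.12566758476129747 8.999623507261276
bottle (0.5999999999999996, -2.2, 0.944)
tub (0.40000000000000036, -3.0, 0.933)
```

move_arm([
  {"tx": 0, "ty": 0, "tz": 0, "twist": 0},
  {"tx": 0, "ty": 0, "tz": 0, "twist": 0},
  {"tx": 0, "ty": 0, "tz": 0, "twist": 0},
  {"tx": 0, "ty": 0, "tz": 0, "twist": 0},
  {"tx": 0, "ty": 0, "tz": 0, "twist": 0},
], gripper=1, squeeze=5.5)

```text
clock: 7.2
position: [0.5224, -0.2844, 0.1557]
ee_rot: [3.072, 0.656, -0.0]
force: [-0.1, -0.4, -4.7]
width: 0.127
gripper_force: 5.5
```

```bash
python3 - <<'E'
from h import *
feel("s5",8)
for n,box in (("bottle",(148,150,180,197)),("tub",(184,136,210,168))): print(n,shift("s0","s5",box))
a=cv2.imread("pics/s5.png")
cv2.imwrite("pics/c5.png",cv2.resize(a[110:210,120:250],None,fx=5,fy=5,interpolation=cv2.INTER_CUBIC))
E
```

```text
7.6 [ 0.522 -0.284  0.156] [ 0.913  0.409 -0.   ] F,Ttool [-0.011  0.26  -4.793 -0.005 -0.012  0.003] [0.575 0.382 0.496 0.02  0.021 0.035] 0.1275595265634142 5.499783530831337
bottle (1.1999999999999993, -2.2, 0.936)
tub (1.0, -3.8, 0.929)
```

View pics/c5.png

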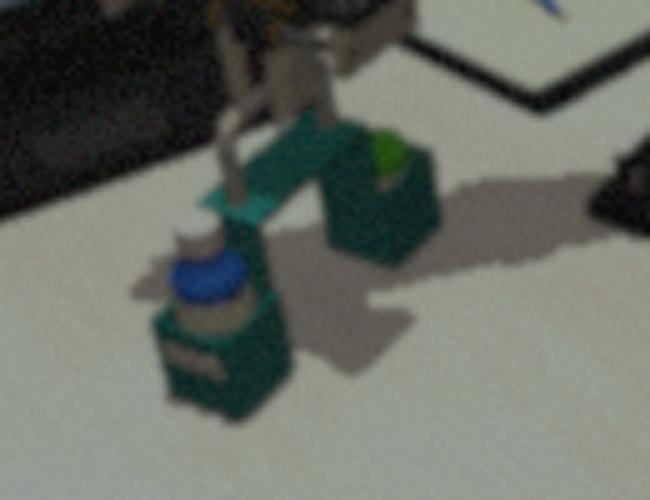

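The crop shows the bottle side (220,420) low and the tub side (390,265) high, so the bottle is heavier. I'll set the caddy down, shift the grip 12 mm toward the bottle and lift again.

move_arm([
  {"tx": 0, "ty": 0, "tz": 0.003, "twist": 0},
  {"tx": 0, "ty": 0, "tz": 0.003, "twist": 0},
  {"tx": 0, "ty": 0, "tz": 0.003, "twist": 0},
  {"tx": 0, "ty": 0, "tz": 0, "twist": 0},
  {"tx": 0, "ty": 0, "tz": 0, "twist": 0},
], gripper=1, squeeze=5)

```text
clock: 8.1
position: [0.5224, -0.2844, 0.1466]
ee_rot: [-3.072, -0.656, 0.0]
force: [-0.0, -0.2, -3.6]
width: 0.129
gripper_force: 5.0
```

move_arm([
  {"tx": 0, "ty": 0, "tz": 0, "twist": 0},
  {"tx": 0, "ty": 0, "tz": 0, "twist": 0},
  {"tx": 0, "ty": 0, "tz": 0, "twist": 0},
  {"tx": 0.006, "ty": 0, "tz": 0, "twist": 0},
  {"tx": 0.006, "ty": 0, "tz": 0, "twist": 0},
  {"tx": 0, "ty": 0, "tz": 0, "twist": 0},
], gripper=0.4)

```text
clock: 8.7
position: [0.5347, -0.2785, 0.1468]
ee_rot: [-3.072, -0.658, -0.002]
force: [-0.4, 1.0, 0.2]
width: 0.301
gripper_force: 0.0
```

move_arm([
  {"tx": 0, "ty": 0, "tz": 0, "twist": 0},
  {"tx": 0, "ty": 0, "tz": 0, "twist": 0},
  {"tx": 0, "ty": 0, "tz": 0, "twist": 0},
  {"tx": 0, "ty": 0, "tz": 0, "twist": 0},
  {"tx": 0, "ty": 0, "tz": 0, "twist": 0},
  {"tx": 0, "ty": 0, "tz": 0, "twist": 0},
], gripper=1, squeeze=12)

```text
clock: 9.3
position: [0.5332, -0.2796, 0.1467]
ee_rot: [3.072, 0.656, -0.0]
force: [0.1, -0.2, -1.1]
width: 0.125
gripper_force: 12.0
```

```bash
python3 - <<'E'
from h import *
feel("s6",2)
for n,box in (("bottle",(148,150,180,197)),("tub",(184,136,210,168))): print(n,shift("s0","s6",box))
E
```

```text
9.4 [ 0.533 -0.28   0.147] [ 0.913  0.408 -0.   ] F,Ttool [ 0.13  -1.299 -0.752 -0.123 -0.045  0.023] [0.817 0.19  0.138 0.016 0.006 0.025] 0.12514270419529785 11.999841034412384
bottle (0.40000000000000036, -0.1999999999999993, 0.937)
tub (0.40000000000000036, 0.1999999999999993, 0.939)
```

Standing level again. I'll lift it with the new grip and then loosen the squeeze to feel the drop.

move_arm([
  {"tx": 0, "ty": 0, "tz": -0.004, "twist": 0},
  {"tx": 0, "ty": 0, "tz": -0.004, "twist": 0},
  {"tx": 0, "ty": 0, "tz": -0.004, "twist": 0},
  {"tx": 0, "ty": 0, "tz": 0, "twist": 0},
  {"tx": 0, "ty": 0, "tz": 0, "twist": 0},
  {"tx": 0, "ty": 0, "tz": 0, "twist": 0},
], squeeze=12)

```text
clock: 10.0
position: [0.5333, -0.2794, 0.1586]
ee_rot: [-3.072, -0.656, 0.0]
force: [0.1, -0.3, -4.8]
width: 0.128
gripper_force: 12.0
```

move_arm([
  {"tx": 0, "ty": 0, "tz": 0, "twist": 0},
  {"tx": 0, "ty": 0, "tz": 0, "twist": 0},
  {"tx": 0, "ty": 0, "tz": 0, "twist": 0},
  {"tx": 0, "ty": 0, "tz": 0, "twist": 0},
  {"tx": 0, "ty": 0, "tz": 0, "twist": 0},
  {"tx": 0, "ty": 0, "tz": 0, "twist": 0},
  {"tx": 0, "ty": 0, "tz": 0, "twist": 0},
  {"tx": 0, "ty": 0, "tz": 0, "twist": 0},
], squeeze=5.5)

```text
clock: 10.8
position: [0.5334, -0.2795, 0.1587]
ee_rot: [3.072, 0.656, -0.0]
force: [0.1, 0.5, -4.9]
width: 0.125
gripper_force: 5.5
```

```bash
python3 - <<'E'
from h import *
feel("s7",6)
for n,box in (("bottle",(148,150,180,197)),("tub",(184,136,210,168))): print(n,shift("s6","s7",box),shift("s0","s7",box))
E
```

```text
11.1 [ 0.533 -0.279  0.159] [ 0.913  0.409 -0.   ] F,Ttool [ 0.061 -0.089 -4.489  0.013  0.014  0.003] [0.476 0.47  0.381 0.033 0.012 0.016] 0.13047776910020797 5.499649420380592
bottle (-0.5999999999999996, -2.4000000000000004, 0.949) (-0.1999999999999993, -3.0, 0.935)
tub (-0.40000000000000036, -2.8, 0.978) (0.0, -2.8, 0.934)
```

move_arm([
  {"tx": 0, "ty": 0, "tz": 0, "twist": 0},
  {"tx": 0, "ty": 0, "tz": 0, "twist": 0},
  {"tx": 0, "ty": 0, "tz": 0, "twist": 0},
  {"tx": 0, "ty": 0, "tz": 0, "twist": 0},
  {"tx": 0, "ty": 0, "tz": 0, "twist": 0},
  {"tx": 0, "ty": 0, "tz": 0, "twist": 0},
  {"tx": 0, "ty": 0, "tz": 0, "twist": 0},
  {"tx": 0, "ty": 0, "tz": 0, "twist": 0},
  {"tx": 0, "ty": 0, "tz": 0, "twist": 0},
  {"tx": 0, "ty": 0, "tz": 0, "twist": 0},
], squeeze=4.5)

```text
clock: 12.1
position: [0.5334, -0.2795, 0.1587]
ee_rot: [-3.072, -0.656, 0.0]
force: [0.6, -0.4, -5.0]
width: 0.128
gripper_force: 4.5
```

```bash
python3 - <<'E'
from h import *
feel("s8",3)
for n,box in (("bottle",(148,150,180,197)),("tub",(184,136,210,168))): print(n,shift("s6","s8",box),shift("s7","s8",box))
E
```

```text
12.25 [ 0.533 -0.28   0.159] [ 0.913  0.409 -0.   ] F,Ttool [ 0.13   0.038 -5.066 -0.005  0.035 -0.01 ] [0.217 0.483 0.038 0.042 0.015 0.025] 0.13137821606339922 4.499645009636879
bottle (-0.5999999999999996, -2.4000000000000004, 0.95) (0.0, 0.0, 0.997)
tub (-0.40000000000000036, -2.8, 0.979) (0.0, 0.0, 0.995)
```

move_arm([
  {"tx": 0, "ty": 0, "tz": 0, "twist": 0},
  {"tx": 0, "ty": 0, "tz": 0, "twist": 0},
  {"tx": 0, "ty": 0, "tz": -0.006, "twist": 0},
  {"tx": 0, "ty": 0, "tz": -0.014, "twist": 0},
  {"tx": 0, "ty": 0, "tz": -0.02, "twist": 0},
  {"tx": 0, "ty": 0, "tz": -0.025, "twist": 0},
  {"tx": 0, "ty": 0, "tz": -0.025, "twist": 0},
  {"tx": 0, "ty": 0, "tz": -0.025, "twist": 0},
  {"tx": 0, "ty": 0, "tz": -0.025, "twist": 0},
  {"tx": 0, "ty": 0, "tz": -0.015, "twist": 0},
  {"tx": 0, "ty": 0, "tz": 0, "twist": 0},
  {"tx": 0, "ty": 0, "tz": 0, "twist": 0},
], squeeze=25)

```text
clock: 13.45
position: [0.5333, -0.2794, 0.3141]
ee_rot: [3.072, 0.656, 0.001]
force: [0.6, -0.7, -5.1]
width: 0.121
gripper_force: 25.0
```

move_arm([
  {"tx": 0.004, "ty": -0.008, "tz": 0, "twist": 0},
  {"tx": 0.008, "ty": -0.018, "tz": 0, "twist": 0},
  {"tx": 0.012, "ty": -0.026, "tz": 0, "twist": 0},
  {"tx": 0.012, "ty": -0.026, "tz": 0, "twist": 0},
  {"tx": 0.012, "ty": -0.026, "tz": 0, "twist": 0},
  {"tx": 0.012, "ty": -0.026, "tz": 0, "twist": 0},
  {"tx": 0.012, "ty": -0.026, "tz": 0, "twist": 0},
  {"tx": 0.012, "ty": -0.026, "tz": 0, "twist": 0},
  {"tx": 0.012, "ty": -0.026, "tz": 0, "twist": 0},
  {"tx": 0.008, "ty": -0.018, "tz": 0, "twist": 0},
  {"tx": 0.004, "ty": -0.008, "tz": 0, "twist": 0},
  {"tx": 0, "ty": 0, "tz": 0, "twist": 0},
])

```text
clock: 14.65
position: [0.5359, -0.0202, 0.3131]
ee_rot: [-3.071, -0.66, 0.002]
force: [0.7, 0.2, -4.6]
width: 0.117
gripper_force: 25.0
```

```bash
python3 - <<'E'
from h import *
feel("s9",3)
s=save("scene","s9b")
w=save("wrist","w9")
for c in ("wrist","top","scene"):
    if c=="top": save("top","t9")
    for r in arm.place_of(c,"rail_top")[:2]: print(c,r["conf"],np.round(r["point"],3),atz(c,r["point"],.135))
cv2.imwrite("pics/c9.png",cv2.resize(np.hstack([s,w])[:,:,::-1],(800,300)))
print(arm.observe()["clock"])
E
```

```text
14.8 [ 0.536 -0.023  0.313] [ 0.913  0.407 -0.001] F,Ttool [ 0.219 -0.473 -4.978 -0.082 -0.025  0.008] [0.343 0.457 0.149 0.043 0.034 0.068] 0.12338067744484733 24.999031126499176
wrist 0.86 [0.112 0.271] [0.529 0.259 0.135]
top 0.65 [0.339 0.442] [0.522 0.27  0.135]
scene 0.55 [0.568 0.633] [0.526 0.253 0.135]
15.1
```

View pics/c9.png

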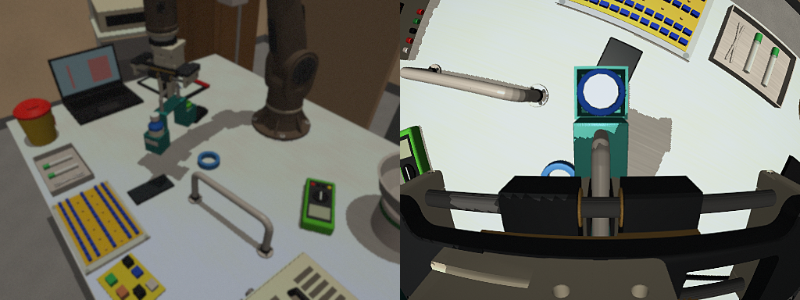

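Scene shows the caddy held level. The wrist view shows the bar's near end, with its flange at about (540,95) in the composite. Next I'll fit the bar's axis.

```bash
python3 - <<'E'
from h import *
np.set_printoptions(precision=4,suppress=True)
for c in ("wrist","top","scene"):
    r=arm.regions_of(c,"rail")
    if not r: print(c,"none"); continue
    m=r[0]["region"]; ys,xs=np.nonzero(m)
    P=np.array([atz(c,[(x+.5)/512,(y+.5)/384],.124)[:2] for x,y in zip(xs,ys)])
    # mid-line: bin along y
    B=[]
    for y0 in np.arange(.12,.40,.02):
        k=(P[:,1]>y0)&(P[:,1]<y0+.02)
        if k.sum()>5: B.append([y0+.01,(P[k,0].max()+P[k,0].min())/2,np.ptp(P[k,0])])
    B=np.array(B);print(c,r[0]["conf"],len(xs),P.min(0),P.max(0));print(B)
    k=B[:,2]<.035
    g=np.polyfit(B[k,0],B[k,1],1);print("slope deg",np.degrees(np.arctan(g[0])),"x at .26",np.polyval(g,.26))
E
```

```text
Traceback (most recent call last):
  File "h.py", line 14, in atz
    o,d=ray(cam,pt); return o+d*(z-o[2])/d[2]
        ~~~^^^^^^^^
  File "h.py", line 5, in ray
    c=arm.calibration(cam);K=np.array(c["K"]);T=np.array(c["T"])
ValueError: time passes only in moves, steps and waits
```

```bash
sed -i 's/^def ray/_C={}\ndef cal(cam):\n    if cam not in _C: _C[cam]=arm.calibration(cam)\n    return _C[cam]\ndef ray/; s/c=arm.calibration(cam);K/c=cal(cam);K/' h.py
cat > fit.py <<'E'
from h import *
np.set_printoptions(precision=4,suppress=True)
for c in ("wrist","top","scene"):
    r=arm.regions_of(c,"rail")
    if not r: print(c,"none"); continue
    m=r[0]["region"]; ys,xs=np.nonzero(m)
    P=np.array([atz(c,[(x+.5)/512,(y+.5)/384],.124)[:2] for x,y in zip(xs,ys)])
    B=[]
    for y0 in np.arange(.12,.40,.02):
        k=(P[:,1]>y0)&(P[:,1]<y0+.02)
        if k.sum()>5: B.append([y0+.01,(P[k,0].max()+P[k,0].min())/2,np.ptp(P[k,0])])
    B=np.array(B);print(c,r[0]["conf"],len(xs),P.min(0),P.max(0));print(B.T)
    k=B[:,2]<.035
    if k.sum()>1: g=np.polyfit(B[k,0],B[k,1],1);print("slope deg",np.degrees(np.arctan(g[0])),"x at .26",np.polyval(g,.26))
E
python3 fit.py
```

```text
wrist 0.91 3536 [0.5007 0.0769] [0.5794 0.4004]
[[0.13   0.15   0.17   0.19   0.21   0.23   0.25   0.27   0.29   0.31
  0.33   0.35   0.37   0.39  ]
 [0.5497 0.5454 0.5435 0.5401 0.537  0.5341 0.5314 0.5288 0.531  0.5292
  0.5214 0.5182 0.5148 0.5126]
 [0.0251 0.0236 0.0237 0.0236 0.0238 0.0247 0.0235 0.0242 0.0346 0.0373
  0.0272 0.0264 0.0258 0.0238]]
slope deg -7.848502574789983 x at .26 0.5308672458042946
top 0.78 1115 [0.4806 0.0969] [0.557  0.4035]
[[0.13   0.15   0.17   0.19   0.21   0.23   0.25   0.27   0.29   0.31
  0.33   0.35   0.37   0.39   0.41  ]
 [0.5368 0.5447 0.5424 0.5412 0.5365 0.5341 0.5305 0.5268 0.5244 0.522
  0.5184 0.5062 0.5036 0.504  0.5088]
 [0.0403 0.0205 0.0255 0.023  0.0229 0.023  0.0259 0.0288 0.0285 0.0282
  0.0259 0.0457 0.046  0.0401 0.0143]]
slope deg -8.220202177967812 x at .26 0.5293287166157086
scene 0.59 2083 [0.4962 0.13  ] [0.6296 0.4683]
[[0.13   0.15   0.17   0.19   0.21   0.23   0.25   0.27   0.29   0.31
  0.33   0.35   0.37   0.39   0.41  ]
 [0.5508 0.5559 0.5619 0.572  0.5749 0.5736 0.5279 0.526  0.5221 0.5198
  0.5181 0.5158 0.5106 0.5112 0.5249]
 [0.027  0.0515 0.0692 0.0984 0.1095 0.1118 0.0288 0.027  0.0262 0.026
  0.0273 0.0245 0.0266 0.03   0.0441]]
slope deg -8.757138818831926 x at .26 0.528462880692991
```

move_arm([
  {"tx": 0.0043, "ty": -0.01, "tz": 0, "twist": 0},
  {"tx": 0.0085, "ty": -0.02, "tz": 0, "twist": 0},
  {"tx": 0.0107, "ty": -0.025, "tz": 0, "twist": 0},
  {"tx": 0.0107, "ty": -0.025, "tz": 0, "twist": 0},
  {"tx": 0.0107, "ty": -0.025, "tz": 0, "twist": 0},
  {"tx": 0.0107, "ty": -0.025, "tz": 0, "twist": 0},
  {"tx": 0.0107, "ty": -0.025, "tz": 0, "twist": 0},
  {"tx": 0.0107, "ty": -0.025, "tz": 0, "twist": 0},
  {"tx": 0.0107, "ty": -0.025, "tz": 0, "twist": 0},
  {"tx": 0.0107, "ty": -0.025, "tz": 0, "twist": 0},
  {"tx": 0.0085, "ty": -0.02, "tz": 0, "twist": 0},
  {"tx": 0.0043, "ty": -0.01, "tz": 0, "twist": 0},
])

```text
clock: 16.5
position: [0.5304, 0.2644, 0.3137]
ee_rot: [-3.069, -0.661, 0.0]
force: [-0.2, 0.8, -4.5]
width: 0.124
gripper_force: 25.0
```

move_arm([
  {"tx": 0, "ty": 0, "tz": 0, "twist": 0.018},
  {"tx": 0, "ty": 0, "tz": 0, "twist": 0.03},
  {"tx": 0, "ty": 0, "tz": 0, "twist": 0.04},
  {"tx": 0, "ty": 0, "tz": 0, "twist": 0.04},
  {"tx": 0, "ty": 0, "tz": 0, "twist": 0.03},
  {"tx": 0, "ty": 0, "tz": 0, "twist": 0.02},
  {"tx": 0, "ty": 0, "tz": 0, "twist": 0},
  {"tx": 0, "ty": 0, "tz": 0, "twist": 0},
  {"tx": 0, "ty": 0, "tz": 0, "twist": 0},
])

```text
clock: 17.4
position: [0.5316, 0.2607, 0.3137]
ee_rot: [3.134, 0.222, 0.0]
force: [-0.5, 0.4, -5.0]
width: 0.12
gripper_force: 25.0
```

```bash
python3 - <<'E'
from h import *
s=save("scene","s10");save("wrist","w10")
st=arm.observe();M=R.from_rotvec(st["ee_rot"]).as_matrix();print(st["clock"],st["position"],np.degrees(np.arctan2(M[1,0],M[0,0])),M[:,2])
cv2.imwrite("pics/c10.png",cv2.resize(s[150:350,140:380,::-1],None,fx=3,fy=3,interpolation=cv2.INTER_CUBIC))
E
```

```text
17.5 [0.53159507 0.26089562 0.31371179] 8.117070353663731 [-2.04051923e-06 -2.86471878e-05 -1.00000000e+00]
```

View pics/c10.png

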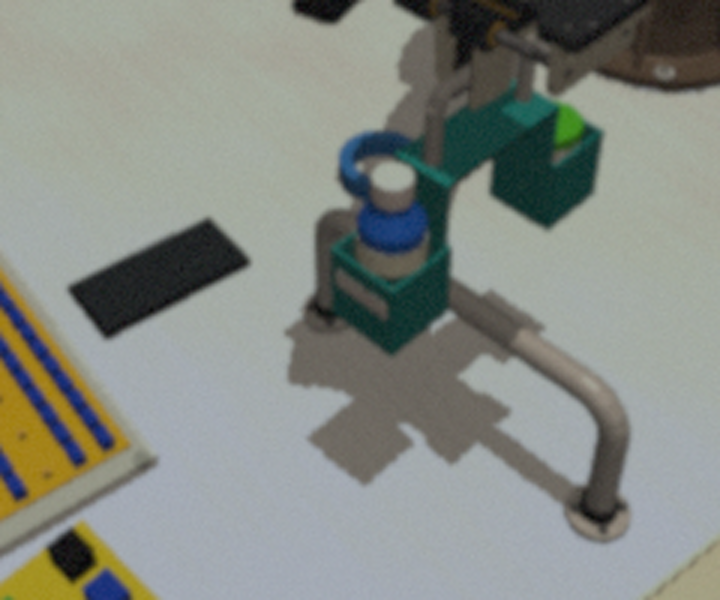

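Picture: caddy level, squarely over the bar, with the bottle pocket at (390,290) on the far side and the tub pocket at (545,170) on the near side. Now descending.

move_arm([
  {"tx": 0, "ty": 0, "tz": 0.007, "twist": 0},
  {"tx": 0, "ty": 0, "tz": 0.014, "twist": 0},
  {"tx": 0, "ty": 0, "tz": 0.02, "twist": 0},
  {"tx": 0, "ty": 0, "tz": 0.02, "twist": 0},
  {"tx": 0, "ty": 0, "tz": 0.02, "twist": 0},
  {"tx": 0, "ty": 0, "tz": 0.02, "twist": 0},
  {"tx": 0, "ty": 0, "tz": 0.013, "twist": 0},
  {"tx": 0, "ty": 0, "tz": 0.008, "twist": 0},
  {"tx": 0, "ty": 0, "tz": 0.004, "twist": 0},
  {"tx": 0, "ty": 0, "tz": 0.002, "twist": 0},
  {"tx": 0, "ty": 0, "tz": 0, "twist": 0},
  {"tx": 0, "ty": 0, "tz": 0, "twist": 0},
])

```text
clock: 18.7
position: [0.5319, 0.2612, 0.1864]
ee_rot: [-3.133, -0.222, -0.002]
force: [0.5, -0.5, -4.4]
width: 0.122
gripper_force: 25.0
```

move_arm([
  {"tx": 0, "ty": 0, "tz": 0.002, "twist": 0},
  {"tx": 0, "ty": 0, "tz": 0.002, "twist": 0},
  {"tx": 0, "ty": 0, "tz": 0.002, "twist": 0},
  {"tx": 0, "ty": 0, "tz": 0, "twist": 0},
  {"tx": 0, "ty": 0, "tz": 0, "twist": 0},
])

```text
clock: 19.2
position: [0.5315, 0.2609, 0.1796]
ee_rot: [3.134, 0.222, -0.0]
force: [-0.4, -0.2, -5.4]
width: 0.12
gripper_force: 25.0
```

move_arm([
  {"tx": 0, "ty": 0, "tz": 0.001, "twist": 0},
  {"tx": 0, "ty": 0, "tz": 0.001, "twist": 0},
  {"tx": 0, "ty": 0, "tz": 0.001, "twist": 0},
  {"tx": 0, "ty": 0, "tz": 0.001, "twist": 0},
  {"tx": 0, "ty": 0, "tz": 0, "twist": 0},
  {"tx": 0, "ty": 0, "tz": 0, "twist": 0},
])

```text
clock: 19.8
position: [0.5316, 0.2609, 0.1757]
ee_rot: [3.134, 0.222, -0.0]
force: [-0.8, 0.3, -4.7]
width: 0.12
gripper_force: 25.0
```

move_arm([
  {"tx": 0, "ty": 0, "tz": 0.001, "twist": 0},
  {"tx": 0, "ty": 0, "tz": 0.0005, "twist": 0},
  {"tx": 0, "ty": 0, "tz": 0, "twist": 0},
  {"tx": 0, "ty": 0, "tz": 0, "twist": 0},
])

```text
clock: 20.2
position: [0.5316, 0.261, 0.1742]
ee_rot: [3.134, 0.222, -0.0]
force: [0.6, 0.7, -4.9]
width: 0.116
gripper_force: 25.0
```

move_arm([
  {"tx": 0, "ty": 0, "tz": 0.001, "twist": 0},
  {"tx": 0, "ty": 0, "tz": 0.001, "twist": 0},
  {"tx": 0, "ty": 0, "tz": 0, "twist": 0},
  {"tx": 0, "ty": 0, "tz": 0, "twist": 0},
])

```text
clock: 20.6
position: [0.5325, 0.2613, 0.1736]
ee_rot: [-3.133, -0.221, -0.004]
force: [-1.2, -1.1, 5.5]
width: 0.121
gripper_force: 25.0
```

move_arm([
  {"tx": 0, "ty": 0, "tz": 0, "twist": 0},
  {"tx": 0, "ty": 0, "tz": 0, "twist": 0},
  {"tx": 0, "ty": 0, "tz": -0.0005, "twist": 0},
  {"tx": 0, "ty": 0, "tz": 0, "twist": 0},
  {"tx": 0, "ty": 0, "tz": 0, "twist": 0},
  {"tx": 0, "ty": 0, "tz": 0, "twist": 0},
], squeeze=5)

```text
clock: 21.2
position: [0.5322, 0.2612, 0.1734]
ee_rot: [-3.133, -0.222, -0.002]
force: [-0.2, 0.1, 6.7]
width: 0.125
gripper_force: 5.0
```

```bash
python3 - <<'E'
from h import *
feel("s11",5)
E
```

```text
21.45 [0.532 0.261 0.173] [0.99  0.141 0.002] F,Ttool [ 0.418 -0.801  5.906 -0.181  0.042  0.005] [0.439 0.365 0.604 0.036 0.031 0.049] 0.12750896486207383 5.0002846866846085
```

move_arm([
  {"tx": 0, "ty": 0, "tz": -0.001, "twist": 0},
  {"tx": 0, "ty": 0, "tz": 0, "twist": 0},
  {"tx": 0, "ty": 0, "tz": 0, "twist": 0},
  {"tx": 0, "ty": 0, "tz": 0, "twist": 0},
], gripper=0.7, squeeze=3)

```text
clock: 21.85
position: [0.5314, 0.2609, 0.1735]
ee_rot: [3.134, 0.222, -0.001]
force: [0.4, 0.1, 0.2]
width: 0.149
gripper_force: 0.0
```

```bash
python3 - <<'E'
from h import *
feel("s12",10)
s=save("scene","s13")
cv2.imwrite("pics/c13.png",cv2.resize(s[170:330,180:340,::-1],None,fx=3.7,fy=3.7,interpolation=cv2.INTER_CUBIC))
for n,box in (("bottle",(245,220,300,280)),("tub",(300,190,345,245))): print(n,shift("s11","s12",box),shift("s11","s13",box))
E
```

```text
22.35 [0.532 0.261 0.174] [0.99  0.141 0.   ] F,Ttool [ 0.074 -0.013 -0.153  0.016 -0.015  0.004] [0.421 0.543 0.33  0.028 0.022 0.033] 0.15085869690497475 0.0
bottle (0.0, -0.1999999999999993, 0.99) (0.0, -0.1999999999999993, 0.99)
tub (0.0, 0.0, 0.993) (0.0, -0.1999999999999993, 0.993)
```

View pics/c13.png

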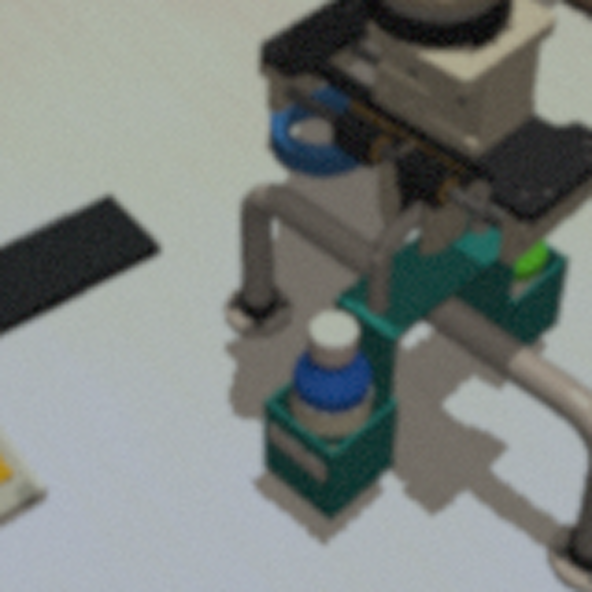

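It hangs level on the bar with the fingers loose. Bottle pocket is at (330,460), the tub's green lid at (530,260). I'll open fully and rise straight up.

move_arm([
  {"tx": 0, "ty": 0, "tz": 0, "twist": 0},
  {"tx": 0, "ty": 0, "tz": 0, "twist": 0},
  {"tx": 0, "ty": 0, "tz": 0, "twist": 0},
  {"tx": 0, "ty": 0, "tz": 0, "twist": 0},
  {"tx": 0, "ty": 0, "tz": -0.005, "twist": 0},
  {"tx": 0, "ty": 0, "tz": -0.015, "twist": 0},
  {"tx": 0, "ty": 0, "tz": -0.025, "twist": 0},
  {"tx": 0, "ty": 0, "tz": -0.03, "twist": 0},
  {"tx": 0, "ty": 0, "tz": -0.03, "twist": 0},
  {"tx": 0, "ty": 0, "tz": -0.03, "twist": 0},
  {"tx": 0, "ty": 0, "tz": 0, "twist": 0},
  {"tx": 0, "ty": 0, "tz": 0, "twist": 0},
], gripper=-0.2)

```text
clock: 23.6
position: [0.5318, 0.2611, 0.3095]
ee_rot: [-3.133, -0.222, -0.002]
force: [0.1, -1.0, -0.5]
width: 0.596
gripper_force: 0.0
```

```bash
python3 - <<'E'
from h import *
feel("s14",8)
s=save("scene","s15")
cv2.imwrite("pics/c15.png",cv2.resize(s[170:330,180:340,::-1],None,fx=3.7,fy=3.7,interpolation=cv2.INTER_CUBIC))
for n,box in (("bottle",(245,220,300,280)),("tub",(310,220,345,265))): print(n,shift("s13","s14",box),shift("s14","s15",box))
E
```

```text
24.0 [0.531 0.261 0.308] [ 0.99   0.141 -0.001] F,Ttool [-0.012 -0.237 -0.049  0.024 -0.014 -0.02 ] [0.354 0.323 0.673 0.026 0.019 0.024] 0.602122913998233 0.0
bottle (-0.1999999999999993, 0.1999999999999993, 0.836) (0.0, 0.0, 0.996)
tub (0.0, 0.40000000000000036, 0.681) (0.0, 0.0, 0.999)
```

View pics/c15.png

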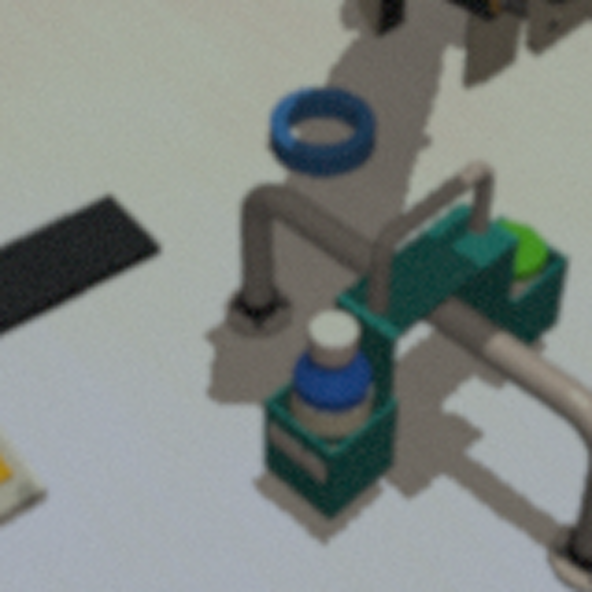

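The caddy hangs level and still on the bar (bottle pocket (330,460), tub lid (530,250)), and the gripper is clear of it.

```bash
python3 -c "
from cell import arm
print(arm.sign_off())"
```

```text
the job is handed in; nothing more can be done
None
```

The caddy hangs level and still across the rail, one pocket each side with bottle and tub in place and the gripper clear; the job was handed in at about 24 s, but no verdict came back.

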